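Hold a slip-clutch pack compressed for its snap ring

TASK

Build up the slip-clutch pack on its blue assembly stand: put the flat steel separator plate over the squared shaft onto the brown lining, stack the aluminium pressure plate (collar up) on it, then push the pressure plate down against the spring by about 8 mm, so that the whole snap-ring groove in the shaft stands clear above the collar, but without driving the spring to its stop. Finish while holding it there, so that a colleague can fit the snap ring, and leave the tools and parts lying round the stand where they are.

Things in the scene. Friction and masses are not known exactly. Their poses are not given: they have to be found in the camera images.
- clutch_stand: Fixed stand; origin: centre of its underside, on the bench, z up. Dark round flange 100 mm across, 10 mm thick; blue spring housing 71 mm across (80 at its foot), 36 mm high. A steel shaft on its axis, 16 mm square, flats facing the stand's x and y, is full width up to 90 mm height, then tapers to 9 mm at its top at 97 mm. Snap-ring groove round it at 80 to 82.5 mm height.
- shaft_tip (a point): Top of the shaft on the stand's axis, 97 mm above the bench.
- lining_top (a point): Centre of the top face of the brown friction lining (53 mm across) that lies on the spring-loaded steel carrier (59 mm across), 53.8 mm above the bench when not pressed. It sinks as the carrier is pressed; its axes are those of the stand.
- carrier (a joint): How far the carrier and all on it are pressed down (m): 0 at rest, 0.015 at the stop. Its spring pushes up with 9 N at 0 and 0.9 N more per mm; it bears the loose plates unaided and springs back when let go. With both plates on, the collar's top is level with the groove's lower edge at 0.006; about 0.008 is wanted.
- separator: Loose steel plate, 8 mm thick, about 80 g: disc 47 mm across with four flat-ended tabs 22 mm wide along its x and y axes, 54 mm from tab end to tab end; in the middle a 19 mm square bore, sides facing its x and y (1.5 mm to spare on each side of the shaft). Starts flat on the bench. Origin: centre of its underside, z up.
- pressure_plate: Loose aluminium part, about 220 g: round flange 59 mm across, 8 mm thick; on it a collar 36 mm square (corners turned off) and 16 mm high, 24 mm over all; 19 mm square bore right through, its sides and the collar's flats facing the part's x and y. Starts on the bench, flange down. Origin: centre of its underside, z up.
- snap_ring_pliers: Red snap-ring pliers lying flat, 50 x 171 x 14 mm, loose, long side along its y axis. Bystander, to be left alone. Origin at the centre of its underside.
- gold_caliper: Gold brake caliper, 48 x 63 x 41 mm, loose. Bystander, to be left alone. Origin at the centre of its underside.
- red_blister: Small red carton, 43 x 60 x 16 mm, loose. Bystander, to be left alone. Origin at the centre of its underside.
Not all that is in view belongs to the job. Of the things that look like the separator, take the one that is farthest to the robot's right at the start.

How it is judged:
By the outcome, as a careful person would: the job done as asked, in the order asked, and still so for the second after the job is handed in, while the arm keeps its last pose, push and grip.
It also fails if it takes over 58 s, if anything falls off the work surface, if the arm or the gripper's body presses on something with over 40 N, if the wrist force passes 120 N, or if a joint passes its speed limit or range.

ROBOT

A 6-joint arm with a two-finger parallel gripper is mounted at the origin on a cart in front of the work surface, level with it; the furniture and walls round the work are solid. World frame = base frame: x ahead of the robot, y to its left, z up, the work surface at z = 0. Lengths are in mm, angles in rad, forces in N, time in s.
With the tool pointing down it reaches from about 300 to 775 mm from the base axis. Payload 14.6 kg.
Tool frame: the origin (TCP) lies on the centre line of the jaws, within the pads' length; the fingertips stand 19 mm ahead of it and the grasp point (between the pads) is the TCP (bot.tip_reach is the distance from the TCP to the fingertips, in mm); z points along the fingers, y is the line along which they close (so a half turn about z gives the same grasp; the last joint's range is limited). The gripper opens to 85 mm and grips with 20 to 120 N. Pads are 22 mm wide; open, the fingers measure 114 mm over their backs; the gripper's body (76 mm by 85 mm) begins 54 mm behind the grasp point. The pads swing forward as they close: fully open they stand 13 mm farther back than shut.
Start: joints at [1.171, 0.3, 1.521, -0, 1.321, -0.067], TCP at [179.677, 519.813, 250.281] pointing down, gripper open.
Joint ranges: [-3.03, 3.03], [-0.79, 2.21], [0.23, 2.52], [-1.04, 4.18], [0, 3.07], [-2.55, 2.55]. Speed limits (rad/s): [2.22, 2.22, 2.57, 3.14, 3.14, 3.14].

INTERFACE

Orientations are given as a unit quaternion [w, x, y, z].
In Python, from rig import bot gives the robot as it stands. Calls block until the motion is done:
- bot.move_to(position, orientation): joint-space move of the TCP to a pose.
- bot.servo_line(position, attitude=None, speed=150, until_force=None): straight line of the TCP; attitude=None keeps the orientation; speed is the mean speed in mm/s. With until_force (N) it stops when the force on the tool has changed by that much, and returns True; else False.
- bot.move_joints(angles): joint-space move.
- bot.move_gripper(opening, grip_force=None): finger opening in mm; grip_force is the grip in N (None keeps the last); returns when the fingers have stopped.
- bot.dwell(seconds).
- bot.ik(position, orientation): joint angles nearest the present ones, or None.
- bot.read_state(): the state.
- bot.read_camera(name): name is "scene" or "top" or "wrist"; returns a dict with "image" (480x640x3 uint8, blue, green, red), "depth" (480x640 float32, mm along the optical axis (not along the pixel's ray), 0 where there is no reading), "fovy" (degrees; the focal length in pixels is half the picture's height over the tangent of half this angle, whatever the lens; pixels are square), "cx", "cy" (the principal point, pixels), "eye" and "attitude" of the camera in the world; the wrist camera has in their place "mount" (4x4, takes a point from camera to tool coordinates, whose origin is the TCP and whose axes are the flange's). Camera axes: x right, y down, z forward; pixel columns grow to the right and rows downward; lengths in mm; the calibration is good to about 2 mm. A picture is of the moment at which its call begins: read the wrist's pose just before it.
A pose or a line that the arm cannot do raises bot.MotionError and nothing moves.
- bot.finish_job(): hands the job in; it is judged then, once.
The state is a dict: "clock": time; "joint_positions": joint angles; "qvel": joint speeds; "effort": joint torques, N m; "ee_pos": TCP position; "tool_rot": TCP orientation; "ft_force": force on the tool from outside, world axes, zero at the start; "moment": the same for the moment, N m; "grip_width": finger opening in mm; "grip_force": force on a finger pad.
Only numpy, scipy, OpenCV 4.12 (cv2) and the standard library are available. Lean on these libraries where they do the work, as an engineer would, in place of code of your own. Each camera call takes 0.05 s, during which the arm holds its last target. There are 200 camera calls.

## Working session

There is one attempt and no reset: what is moved stays moved. The work goes in short steps, each a Python script; the robot and the scene stay as the last script left them, time stands still between calls to the robot, and variables do not carry over. Pictures are saved under pics/ and viewed, at most 10 in all, crops included, and the job is handed in when it is done.

```bash
ls; mkdir -p pics
python3 - <<'E'
from rig import bot
import cv2, numpy as np
s=bot.read_state(); print(s['clock'],s['ee_pos'],s['tool_rot'],s['grip_width'],bot.tip_reach)
for n in ('top','scene'):
    c=bot.read_camera(n); cv2.imwrite(f'pics/{n}0.png',c['image']); np.savez(f'{n}0.npz',**c)
    print(n,c['fovy'],c['cx'],c['cy'],c['eye'],c['attitude'],c['depth'][240,320])
E
```

```text
pics
0.0 [179.58983328 519.62449679 249.70107956] [-1.25445933e-04  1.65606093e-01  9.86191800e-01 -5.82103203e-04] 85.80332371462181 19.0
top 52.92427142648147 319.31367793850535 242.89883779724653 [327.70991479 410.69114451 983.25660306] [ 0.06166156 -0.69403528  0.71411553 -0.06746775] 1000.78723
scene 42.83903192264062 320.08598450866646 233.6897425392978 [  63.66772274 1254.20870961  635.91941884] [ 0.1148788  -0.2113221   0.83604141 -0.49313345] 1284.7623
```

View pics/top0.png

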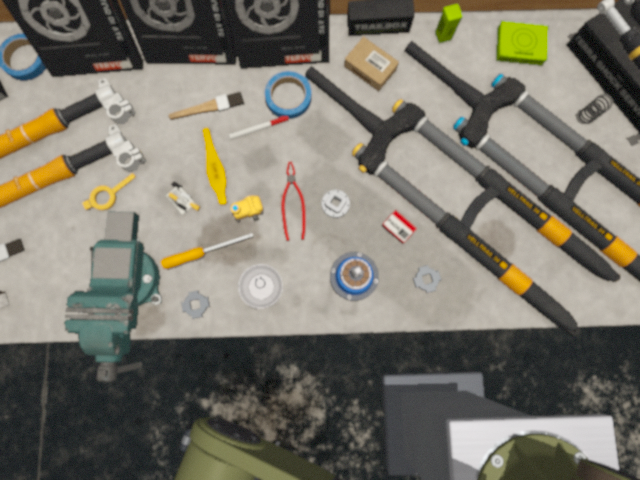

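View pics/scene0.png

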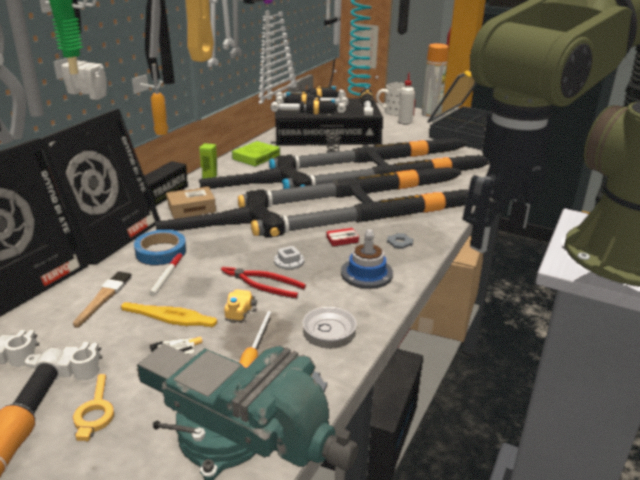

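The top view shows the stand at (355,275), the pressure plate at (336,203), and separator-like plates at (427,279) and (195,305). The plate at (427,279) is the farthest right (−y). The blister is at (398,227), the pliers at (293,200) and the caliper at (247,207). The scene view agrees: the pressure plate is at (290,257), the stand at (367,262) and the separator at (400,240).

```bash
cat > h.py <<'E'
import numpy as np, cv2
from scipy.spatial.transform import Rotation as R
rot=lambda q: R.from_quat(np.roll(q,-1)).as_matrix()
def campose(c,s=None):
    if 'eye' in c and c.get('eye') is not None: return np.array(c['eye']),rot(c['attitude'])
    M=np.array(c['mount']); T=rot(s['tool_rot']); return np.array(s['ee_pos'])+T@M[:3,3], T@M[:3,:3]
def cast(c,uv,z,s=None):
    e,A=campose(c,s); f=240/np.tan(np.radians(c['fovy'])/2)
    uv=np.atleast_2d(uv).astype(float)
    d=np.c_[(uv[:,0]-c['cx'])/f,(uv[:,1]-c['cy'])/f,np.ones(len(uv))]@A.T
    return e+d*((z-e[2])/d[:,2])[:,None]
def proj(c,P,s=None):
    e,A=campose(c,s); f=240/np.tan(np.radians(c['fovy'])/2)
    p=(np.atleast_2d(P)-e)@A; return np.c_[c['cx']+f*p[:,0]/p[:,2],c['cy']+f*p[:,1]/p[:,2]]
def down(yaw): # tool z down, tool y axis at world angle yaw
    y=np.array([np.cos(yaw),np.sin(yaw),0]); z=np.array([0,0,-1.]); 
    return np.roll(R.from_matrix(np.c_[np.cross(y,z),y,z]).as_quat(),1)
E
python3 - <<'E'
from rig import bot
from h import *
np.set_printoptions(precision=1,suppress=True)
c={k:v for k,v in np.load('top0.npz').items()}
for n,uv,z in (('sep',(427,279),8),('stand',(355,275),30),('pp',(336,203),8),('decoy',(195,305),8),('blister',(398,227),16),('pliers',(293,200),10)):
    print(n,cast(c,uv,z))
w=bot.read_camera('wrist'); print(w['mount'],w['fovy'])
s=bot.read_state(); T=rot(s['tool_rot']); print(T, np.arctan2(T[1,1],T[0,1]))
# candidate look poses
for p in ((300,200,300),(300,340,300),(400,370,300),(320,200,250)):
  for yaw in np.radians([-90,-60,-30,0,30,60,90]):
    j=bot.ik(p,down(yaw)); print(p,np.degrees(yaw).round(),None if j is None else np.array(j).round(2))
E
```

```text
sep [[427.3 183.5   8. ]]
stand [[437.1 331.3  30. ]]
pp [[591.7 362.7   8. ]]
decoy [[388.3 653.    8. ]]
blister [[535.1 237.5  16. ]]
pliers [[600.1 452.3  10. ]]
[[   0.    -1.    -0.3   67.3]
 [   1.    -0.     0.    -0.6]
 [  -0.    -0.3    1.  -124.7]
 [   0.     0.     0.     1. ]] 63.60363236001423
[[-0.9  0.3 -0. ]
 [ 0.3  0.9 -0. ]
 [ 0.  -0.  -1. ]] 1.2380119710604665
(300, 200, 300) -90.0 [ 0.5 -0.2  1.9 -0.   1.4  2.1]
(300, 200, 300) -60.0 [ 0.5 -0.2  1.9 -0.   1.4  1.5]
(300, 200, 300) -30.0 [ 0.5 -0.2  1.9 -0.   1.4  1. ]
(300, 200, 300) 0.0 [ 0.5 -0.2  1.9 -0.   1.4  0.5]
(300, 200, 300) 30.0 [ 0.5 -0.2  1.9 -0.   1.4 -0. ]
(300, 200, 300) 60.0 [ 0.5 -0.2  1.9 -0.   1.4 -0.6]
(300, 200, 300) 90.0 [ 0.5 -0.2  1.9 -0.   1.4 -1.1]
(300, 340, 300) -90.0 [ 0.8  0.   1.7 -0.   1.4  2.3]
(300, 340, 300) -60.0 [ 0.8  0.   1.7 -0.   1.4  1.8]
(300, 340, 300) -30.0 [ 0.8  0.   1.7 -0.   1.4  1.3]
(300, 340, 300) 0.0 [ 0.8  0.   1.7 -0.   1.4  0.8]
(300, 340, 300) 30.0 [ 0.8  0.   1.7 -0.   1.4  0.2]
(300, 340, 300) 60.0 [ 0.8  0.   1.7 -0.   1.4 -0.3]
(300, 340, 300) 90.0 [ 0.8  0.   1.7 -0.   1.4 -0.8]
(400, 370, 300) -90.0 [ 0.7  0.2  1.5 -0.   1.4  2.2]
(400, 370, 300) -60.0 [ 0.7  0.2  1.5 -0.   1.4  1.7]
(400, 370, 300) -30.0 [ 0.7  0.2  1.5 -0.   1.4  1.2]
(400, 370, 300) 0.0 [ 0.7  0.2  1.5 -0.   1.4  0.7]
(400, 370, 300) 30.0 [ 0.7  0.2  1.5 -0.   1.4  0.2]
(400, 370, 300) 60.0 [ 0.7  0.2  1.5 -0.   1.4 -0.4]
(400, 370, 300) 90.0 [ 0.7  0.2  1.5 -0.   1.4 -0.9]
(320, 200, 250) -90.0 [ 0.5 -0.1  2.  -0.   1.3  2. ]
(320, 200, 250) -60.0 [ 0.5 -0.1  2.  -0.   1.3  1.5]
(320, 200, 250) -30.0 [ 0.5 -0.1  2.  -0.   1.3  1. ]
(320, 200, 250) 0.0 [ 0.5 -0.1  2.  -0.   1.3  0.5]
(320, 200, 250) 30.0 [ 0.5 -0.1  2.  -0.   1.3 -0.1]
(320, 200, 250) 60.0 [ 0.5 -0.1  2.  -0.   1.3 -0.6]
(320, 200, 250) 90.0 [ 0.5 -0.1  2.  -0.   1.3 -1.1]
```

Run:
```python
from rig import bot
from h import *
ims=[]
for n,p in (('pp',(560,363,180)),('stand',(407,331,220)),('sep',(397,184,160))):
    bot.move_to(p,down(np.pi/2)); bot.dwell(0.15)
    s=bot.read_state(); c=bot.read_camera('wrist')
    np.savez(f'w_{n}.npz',ee_pos=s['ee_pos'],tool_rot=s['tool_rot'],**c)
    ims.append(c['image'][40:440,120:520])
    print(n,s['clock'],s['ee_pos'])
a=np.hstack(ims); cv2.imwrite('pics/w1.png',cv2.resize(a,(800,267)))
cv2.imwrite('pics/w2.png',np.hstack([ims[2],ims[0]]))
```

```text
pp 1.8417 [559.39846389 363.82476084 180.36886758]
stand 2.7333 [407.6809381  331.11742353 219.57249517]
sep 3.6167 [397.45138758 184.9160316  160.40027945]
```

View pics/w1.png

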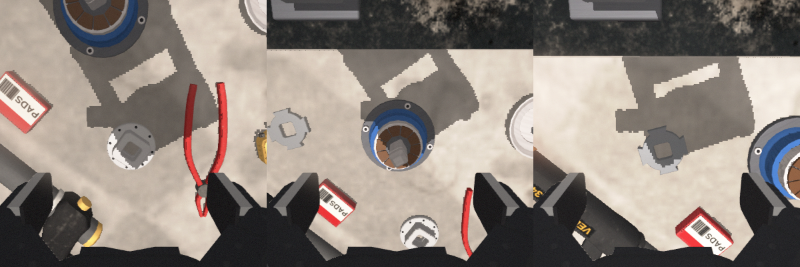

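View pics/w2.png

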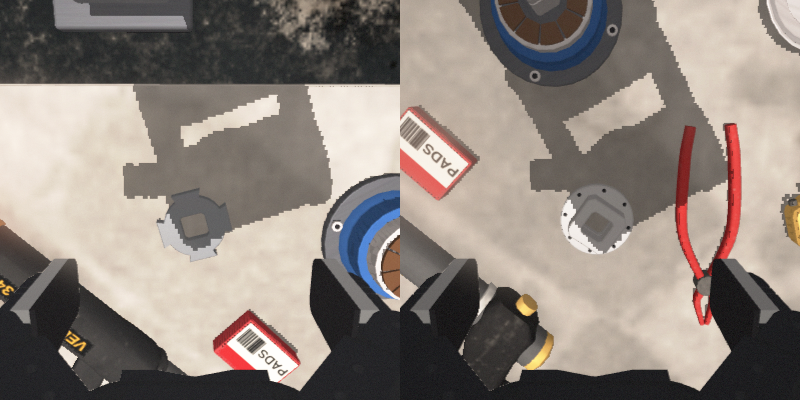

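The left picture shows the separator at about (193,224), bore visible and half in shadow. The right picture shows the pressure plate at about (597,219), collar turned about 30°, with the pliers and blister clear of it. The middle montage view shows the stand with its shaft at (398,150). I'll use the depth heights to avoid the shadows.

```bash
cat >> h.py <<'E'
def cloud(c,s):
    e,A=campose(c,s); f=240/np.tan(np.radians(c['fovy'])/2); v,u=np.mgrid[:480,:640]
    d=c['depth']; return e+np.stack([(u-c['cx'])/f*d,(v-c['cy'])/f*d,d],-1)@A.T
def load(n):
    c=dict(np.load(n).items()); c['fovy']=float(c['fovy']);return c
def biggest(P,near,z0,z1,r):
    m=((P[...,2]>z0)&(P[...,2]<z1)&(np.hypot(P[...,0]-near[0],P[...,1]-near[1])<r))
    return P[m]
def rect(xy):
    (x,y),(w,h),a=cv2.minAreaRect(xy[:,:2].astype(np.float32)); return np.round([x,y,w,h,a%90],1)
def circ(xy):
    (x,y),r=cv2.minEnclosingCircle(xy[:,:2].astype(np.float32)); return np.round([x,y,2*r],1)
def four(xy,c,r0):
    d=xy[:,:2]-c; r=np.hypot(*d.T); t=np.arctan2(d[:,1],d[:,0])[r>r0]
    return np.degrees(np.angle(np.exp(4j*t).mean()))/4,len(t)
E
python3 - <<'E'
from h import *
np.set_printoptions(precision=1,suppress=True)
for n,near in (('sep',(427,184)),('pp',(590,363)),('stand',(437,331))):
    c=load(f'w_{n}.npz'); P=cloud(c,c)
    z=P[(np.hypot(P[...,0]-near[0],P[...,1]-near[1])<70)][:,2]
    h,_=np.histogram(z,np.arange(-6,102,3)); print(n,h)
    if n=='sep':
        q=biggest(P,near,4,14,40); print(q[:,2].mean(),rect(q),circ(q)); 
        cc=circ(q)[:2]; print('tabs',four(q,cc,24.8))
        m=(np.hypot(P[...,0]-cc[0],P[...,1]-cc[1])<16)&(P[...,2]<4); print('bore',rect(P[m]),m.sum())
    if n=='pp':
        q=biggest(P,near,4,14,45); print('fl',circ(q)); q=biggest(P,near,19,30,45); print('col',q[:,2].mean(),rect(q)); 
        cc=rect(q)[:2]; print(four(q,cc,17.5))
        m=(np.hypot(P[...,0]-cc[0],P[...,1]-cc[1])<15)&(P[...,2]<18); print('bore',rect(P[m]),m.sum())
    if n=='stand':
        for a,b in ((4,14),(42,49),(50,57),(60,90),(94,100)):
            q=biggest(P,near,a,b,60); print(a,b,len(q)); 
            if len(q)>3: print(rect(q),circ(q))
    for mm in ('stand',):
      if n!='stand':
        c=load('w_stand.npz');P=cloud(c,c); a,b=((4,14) if n=='sep' else (19,30)); q=biggest(P,near,a,b,40); print('from stand view',len(q),rect(q),circ(q))
E
```

```text
sep [    0  1033 20268   170  1415  1528     0     0     0     0     0     0
     0     0     0     0     0     0     0     0     0     0     0     0
     0     0     0     0     0     0     0     0     0     0     0]
8.897985687818247 [426.6 184.9  53.5  52.9  60.3] [426.6 184.9  58.1]
tabs (np.float64(15.435537673368248), 453)
bore [428.1 184.9  17.3  18.8  14.3] 521
from stand view 2270 [426.5 185.2  53.4  52.8  60.2] [426.5 185.1  58.1]
pp [    0   974 16730   129   946   991   205    97   101   204  1345     3
     0     0     0     0     0     0     0     0     0     0     0     0
     0     0     0     0     0     0     0     0     0     0     0]
fl [590.5 365.6  59.5]
col 24.615605850816962 [590.4 365.7  36.2  36.6  55.4]
(np.float64(10.165832216850415), 556)
bore [592.6 365.4  17.6  16.6  55.2] 473
from stand view 842 [589.7 365.5  37.   36.8  54.1] [588.8 365.4  44.9]
stand [   0  468 7644   68   50 2521  688  352   70   41   45   50   39  135
 1095   51   43   56  297 1020 1867   31   27   30   31   30   35   34
   46   28   32   38  114  141  221]
4 14 3083
[436.4 333.2  98.8  99.2  73.9] [436.7 333.7 100.4]
42 49 117
[417.9 333.1  21.6  56.5   0.4] [428.7 333.2  56.5]
50 57 3116
[436.6 333.   58.3  57.6   1.2] [436.6 333.   59.2]
60 90 331
[431.4 334.2  20.3  10.3  78.4] [436.1 333.2  20.3]
94 100 329
[436.2 333.1  13.4  14.   25.7] [436.5 332.8  17.1]
```

Run:
```python
from h import *
np.set_printoptions(precision=1,suppress=True,linewidth=150)
for n in ('stand','sep','pp'):
    c=load(f'w_{n}.npz'); P=cloud(c,c)
    q=biggest(P,(436.4,333),60,87,13); print(n,'side',len(q))
    if len(q)<20: continue
    d=q[:,:2]-[436.4,333.1]
    best=[]
    for a in np.radians(np.arange(0,90,1)):
        u=np.abs(d@[np.cos(a),np.sin(a)]); v=np.abs(d@[-np.sin(a),np.cos(a)])
        best.append(np.median(np.abs(np.maximum(u,v)-8)))
    print('yaw',np.argsort(best)[:5],np.sort(best)[:3])
    for z0 in (93,96.5):
        q=biggest(P,(436.4,333),z0,101,15); print(z0,rect(q),len(q), four(q,q[:,:2].mean(0),0))
c=load('w_stand.npz'); uv=proj(c,[[436.4,333,70]],c)[0].astype(int); 
cr=c['image'][uv[1]-60:uv[1]+60,uv[0]-60:uv[0]+60]; cv2.imwrite('pics/shaft.png',cv2.resize(cr,None,fx=4,fy=4,interpolation=2)); print(uv)
```

```text
stand side 293
yaw [30 31 32 29 28] [0.3 0.3 0.3]
93 [436.1 333.2  15.1  14.3  28. ] 378 (np.float64(-18.73801863913745), 378)
96.5 [436.1 333.   10.8  10.5  26.8] 214 (np.float64(-17.420937369564406), 214)
sep side 1095
yaw [28 30 29 27 31] [0.3 0.3 0.3]
93 [434.9 331.6  14.5  14.6  34.7] 629 (np.float64(-19.81478853053233), 629)
96.5 [435.9 332.3  11.3  10.9  29.6] 351 (np.float64(-17.76402719226568), 351)
pp side 374
yaw [31 32 29 30 28] [0.2 0.3 0.3]
93 [437.1 333.4  15.1  15.3  27.6] 889 (np.float64(-16.100702833573205), 889)
96.5 [436.9 333.2  11.4  11.7  30.3] 512 (np.float64(-14.86575797562957), 512)
[317 267]
```

View pics/shaft.png

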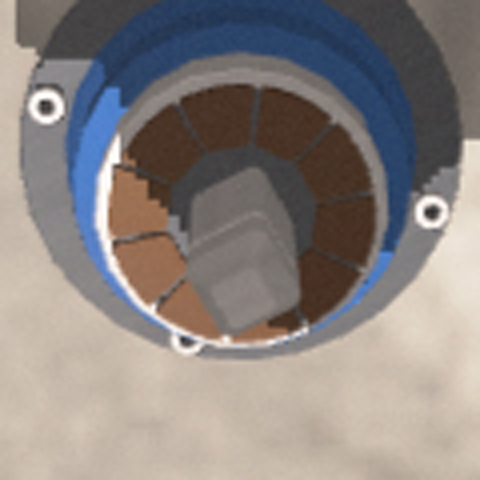

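The crop shows the square shaft leaning away through perspective, rotated by about 30°. The depth data gives an axis at (436.4, 333.1) and a yaw of about 29.5°. I'll grasp the separator now.

```bash
cat >> h.py <<'E'
def see(bot,n):
    s=bot.read_state(); c=bot.read_camera('wrist'); np.savez(n,ee_pos=s['ee_pos'],tool_rot=s['tool_rot'],**c); return c,s
E
python3 - <<'E'
from rig import bot
from h import *
np.set_printoptions(precision=2,suppress=True)
q=down(np.radians(105))
bot.move_gripper(64,40)
bot.move_to((426.6,184.9,60),q); s=bot.read_state(); print(s['clock'],s['ee_pos'],s['grip_width'],s['ft_force'])
hit=bot.servo_line((426.6,184.9,12),speed=30,until_force=4)
s=bot.read_state(); print(hit,s['clock'],s['ee_pos'],s['ft_force'])
E
```

```text
4.5167 [426.6  184.93  60.48] 63.99872650232383 [ 0.03 -0.35  0.7 ]
True 5.9833 [426.57 184.89  12.97] [-0.99 -0.94  6.37]
```

Run:
```python
from rig import bot
from h import *
np.set_printoptions(precision=2,suppress=True)
def st(t): s=bot.read_state(); print(t,round(s['clock'],2),s['ee_pos'],s['grip_width'],s['grip_force'],s['ft_force']); return s
bot.servo_line((426.6,184.9,17),speed=50); st('up')
bot.move_gripper(45,40); st('grip')
bot.servo_line((426.6,184.9,130),speed=150); bot.dwell(.1); st('lift')
c,s=see(bot,'g1.npz')
P=cloud(c,s); T=rot(s['tool_rot']); L=(P-s['ee_pos'])@T
m=(np.hypot(L[...,0],L[...,1])<40)&(abs(L[...,2]-8)<14); print(np.histogram(L[m][:,2],np.arange(-6,24,2)))
cv2.imwrite('pics/g1.png',c['image'])
```

```text
up 6.23 [426.82 184.99  17.32] 63.93267276110475 0.0 [ 0.14 -0.11 -0.05]
grip 6.5 [426.61 184.94  17.33] 52.472219108178024 40.51216185092926 [-3.52 -0.74  9.37]
lift 7.5 [426.17 184.75 129.01] 52.83143533462441 41.98690474033356 [ 0.3   0.89 -1.29]
(array([ 296,  291,  279,  287,  252,  249, 3073, 8123,  470,  394,  291,
         27,    0,    0]), array([-6, -4, -2,  0,  2,  4,  6,  8, 10, 12, 14, 16, 18, 20, 22]))
```

View pics/g1.png

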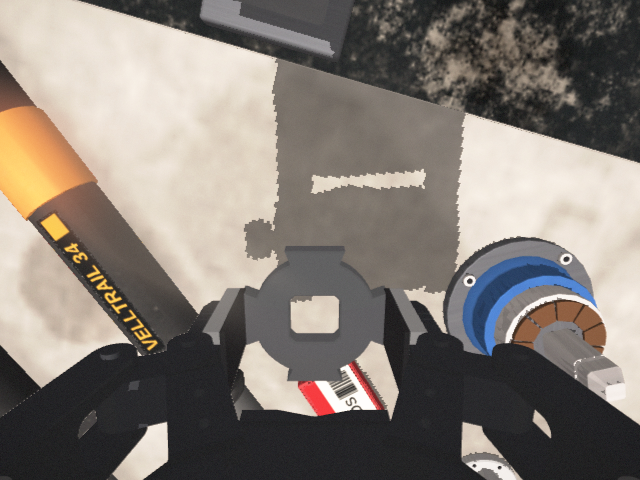

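The separator is held squarely by two opposite tabs, with the bore at about (315,315). Next I'll measure its offset in the tool frame and then the shaft in a view from over the stand.

Run:
```python
from rig import bot
from h import *
np.set_printoptions(precision=2,suppress=True)
c=load('g1.npz'); P=cloud(c,c); T=rot(c['tool_rot']); L=(P-c['ee_pos'])@T
m=((abs(L[...,2]-9)<1.2)&(np.hypot(L[...,0],L[...,1])<31)&(abs(L[...,1])<24)).astype(np.uint8)
q=L[m>0]; print(q[:,2].mean(), 'x range',np.percentile(q[abs(q[:,1])<9][:,0],[0,.5,99.5,100]), rect(q))
k=(np.hypot(L[...,0]+0,L[...,1])<60)&(P[...,2]<60)&(np.hypot(*(np.moveaxis(cast(c,np.stack(np.meshgrid(range(640),range(480)),-1).reshape(-1,2),c['ee_pos'][2]-9,c).reshape(480,640,3)[...,:2]-c['ee_pos'][:2],-1,0)))<15)
X=(cast(c,np.argwhere(k)[:,::-1],c['ee_pos'][2]-9.2,c)-c['ee_pos'])@T
print('bore',X.min(0),X.max(0),rect(X))
# view of the stand with the tool at placing yaw, offset so that it is clear of the held plate
q=down(np.radians(119.5)); t=rot(q)
ax=np.array([436.4,333.1,0]); p=ax+t[:,0]*-75+[0,0,190]
p=ax-t[:,0]*-75+[0,0,190]
print(p,bot.ik(p,q))
bot.move_to(p,q); bot.dwell(.15); c,s=see(bot,'g2.npz'); cv2.imwrite('pics/g2.png',c['image'])
P=cloud(c,s); print(s['clock'],s['ee_pos'])
for a,b in ((4,14),(50,57),(96.5,100),(60,87)):
    z=biggest(P,ax,a,b,55 if a<60 else 14); print(a,len(z)); 
    if len(z)>5: print(rect(z),circ(z))
```

```text
8.568865711856079 x range [-27.07 -26.66  27.02  27.26] [ 0.  -0.  48.  54.4 89.8]
bore [-0.33 -8.81  9.2 ] [9.09 9.   9.23] [ 4.4  0.1  9.4 17.8  0. ]
[371.12 296.17 190.  ] [ 0.6   0.2   1.8  -0.    1.15 -1.49]
8.3083 [371.4  295.35 189.27]
4 208
[407.5 318.7  25.3  91.   26.3] [418.7 324.2  91. ]
50 1501
[424.4 325.8  29.1  34.9  29.2] [424.9 326.4  39.4]
96.5 0
60 120
[430.2 329.5   2.6  15.8  29.7] [431.1 330.   15.8]
```

Run:
```python
from rig import bot
from h import *
np.set_printoptions(precision=2,suppress=True)
def st(t): s=bot.read_state(); print(t,round(s['clock'],2),s['ee_pos'],s['grip_width'],s['ft_force'],s['moment']); return s
q=down(np.radians(119.6))
bot.servo_line((436.4,333.1,130),q); bot.dwell(.2); s=st('above')
print(rot(s['tool_rot']))
hit=bot.servo_line((436.4,333.1,71.2),speed=30,until_force=6); print(hit); st('down')
```

```text
above 9.35 [436.31 333.07 130.74] 52.68373581264373 [-0.23  1.2  -2.29] [-0.02 -0.04 -0.01]
[[-0.87 -0.49  0.  ]
 [-0.49  0.87  0.  ]
 [-0.    0.   -1.  ]]
False
down 11.46 [436.44 333.11  71.31] 52.39421276826606 [ 0.01 -0.48 -0.33] [ 0.04 -0.03  0.01]
```

Run:
```python
from rig import bot
from h import *
np.set_printoptions(precision=2,suppress=True)
def st(t): s=bot.read_state(); print(t,round(s['clock'],2),s['ee_pos'],s['grip_width'],s['ft_force'],s['moment']); return s
print(bot.servo_line((436.4,333.1,68),speed=15,until_force=4)); s=st('touch')
bot.move_gripper(66); st('open')
bot.servo_line((436.4,333.1,150)); 
qv=down(np.pi/2); bot.move_to((400,331,230),qv); bot.dwell(.15)
c,s=see(bot,'p1.npz'); st('view'); P=cloud(c,s)
z=biggest(P,(436.4,333.1),58,65,33); print(len(z),z[:,2].mean(),z[:,2].std(),rect(z),circ(z))
A=np.c_[z[:,:2]-[436,333],np.ones(len(z))]; print('plane',np.linalg.lstsq(A,z[:,2],rcond=None)[0])
z=biggest(P,(436.4,333.1),96.5,101,12); print('tip',rect(z))
z=biggest(P,(590,365),19,30,40); print('pp',rect(z),len(z))
```

```text
True
touch 11.67 [436.52 333.16  70.25] 52.28702433673997 [-0.7  -2.27  8.01] [-0.25  0.36 -0.  ]
open 11.95 [436.15 332.95  69.66] 65.84767430266056 [-0.16  0.17 -0.36] [ 0.01  0.03 -0.02]
view 13.43 [400.05 330.74 228.61] 66.21340050056394 [-0.15 -0.12  0.19] [-0.    0.01  0.  ]
2395 62.69309041492054 1.0038339416347946 [436.3 333.6  52.8  53.8  74.8] [436.4 333.7  58.2]
plane [ 0.01  0.   62.71]
tip [436.3 333.1  11.1  10.4  27. ]
pp [590.  365.6  36.2  37.4  53.6] 763
```

Run:
```python
from rig import bot
from h import *
np.set_printoptions(precision=2,suppress=True)
def st(t): s=bot.read_state(); print(t,round(s['clock'],2),s['ee_pos'],s['grip_width'],s['grip_force'],s['ft_force']); return s
q=down(np.radians(55.3)); x,y=590.4,365.6
bot.move_gripper(47,70)
bot.move_to((x,y,90),q); bot.servo_line((x,y,40)); st('pre')
print(bot.servo_line((x,y,18),speed=25,until_force=4)); s=st('touch')
z=s['ee_pos'][2]; bot.servo_line((x,y,z+3.2),speed=40); st('up')
bot.move_gripper(25,70); g=st('grip')
bot.servo_line((x,y,140)); bot.dwell(.1); st('lift')
c,s=see(bot,'g3.npz'); P=cloud(c,s); T=rot(s['tool_rot']); L=(P-s['ee_pos'])@T
m=(np.hypot(L[...,0],L[...,1])<45)&(L[...,2]>-5)&(L[...,2]<35); print(np.histogram(L[m][:,2],np.arange(-6,36,2)))
cv2.imwrite('pics/g3.png',c['image'])
```

```text
pre 15.18 [590.44 365.97  41.12] 46.929764518926156 0.0 [-0.28 -0.54 -0.37]
True
touch 15.82 [590.46 365.64  24.58] 47.286515358928064 3.308613386820838 [-1.43 -0.44  7.78]
up 16.07 [590.44 365.6   27.75] 47.02066886143196 0.0 [-0.49  0.08 -0.23]
grip 16.32 [590.48 365.61  27.94] 34.41508917090426 71.28247618675232 [-1.22 -1.43  4.16]
lift 17.32 [589.99 365.33 138.46] 34.04810579841137 70.53101062774658 [-0.07  0.4  -2.67]
(array([ 123,  294,  228,  541, 5492,  832,  485,  396,  408,  325,  272,
        470, 3321,  463,  244,  223,   28,    0,    0,    0]), array([-6, -4, -2,  0,  2,  4,  6,  8, 10, 12, 14, 16, 18, 20, 22, 24, 26,
       28, 30, 32, 34]))
```

View pics/g3.png

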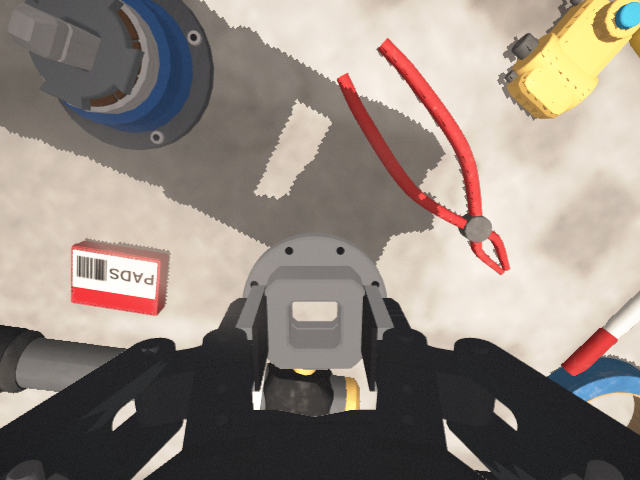

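The pressure plate is held squarely by its collar flats, bore at about (315,315), with the bystanders untouched. Next I'll check its offset in the tool and carry it over.

Run:
```python
from rig import bot
from h import *
np.set_printoptions(precision=2,suppress=True)
def st(t): s=bot.read_state(); print(t,round(s['clock'],2),s['ee_pos'],s['grip_width'],s['ft_force'],s['moment']); return s
c=load('g3.npz'); P=cloud(c,c); T=rot(c['tool_rot']); L=(P-c['ee_pos'])@T
q=L[(abs(L[...,2]-3)<1.2)&(abs(L[...,0])<24)&(abs(L[...,1])<15)]; print('collar x',np.percentile(q[abs(q[:,1])<7][:,0],[0,1,99,100]),rect(q))
off=np.round((q[abs(q[:,1])<7][:,0].min()+q[abs(q[:,1])<7][:,0].max())/2,2); print(off)
q=down(np.radians(29.6)); t=rot(q)
p=np.array([436.4,333.1,0])-t[:,0]*off*(abs(off)<2.5)
bot.servo_line(p+[0,0,140],q); bot.dwell(.2); st('above')
hit=bot.servo_line(p+[0,0,91],speed=30,until_force=6); print(hit); st('down')
```

```text
collar x [-18.52 -17.98  17.63  18.1 ] [-0.2  0.  36.6 30.   0. ]
-0.21
above 18.77 [436.6  333.26 139.82] 34.448223642652 [ 0.19 -0.49 -2.61] [-0.   -0.05 -0.05]
False
down 20.56 [436.34 333.3   91.14] 34.451573339020506 [ 0.57 -0.49 -2.53] [-0.06  0.    0.02]
```

Run:
```python
from rig import bot
from h import *
np.set_printoptions(precision=2,suppress=True)
def st(t): s=bot.read_state(); print(t,round(s['clock'],2),s['ee_pos'],s['grip_width'],s['ft_force'],s['moment']); return s
p=bot.read_state()['ee_pos']; x,y=436.4,333.1
print(bot.servo_line((x,y,87),speed=10,until_force=4)); st('touch')
bot.move_gripper(25,100)
for z in (85.7,83.7,81.8): bot.servo_line((x,y,z),speed=20); bot.dwell(.3); st(z)
c,s=see(bot,'f1.npz'); P=cloud(c,s); T=rot(s['tool_rot']); L=(P-s['ee_pos'])@T
q=L[(abs(L[...,2]-3)<2.5)&(abs(L[...,0])<17)&(abs(L[...,1])<14)&(np.hypot(L[...,0],L[...,1])>13)]; print('collar rel z',np.median(q[:,2]),'world',s['ee_pos'][2]-np.median(q[:,2]))
im=c['image'].copy(); cv2.imwrite('pics/f1.png',im)
c=bot.read_camera('scene'); u=proj(c,[[436,333,70]])[0].astype(int); cr=c['image'][u[1]-60:u[1]+60,u[0]-60:u[0]+60]
cv2.imwrite('pics/f2.png',np.hstack([im[180:480,170:470],cv2.resize(cr,(300,300),interpolation=2)]))
```

```text
True
touch 20.86 [436.45 333.28  89.13] 34.08589327155413 [0.1  0.27 5.19] [ 0.    0.11 -0.01]
85.7 21.67 [436.5  333.31  86.31] 33.284237261122385 [-2.32 -0.2   7.68] [-0.1   0.51 -0.03]
83.7 22.22 [436.53 333.32  84.45] 33.61427000450216 [-2.21 -0.05  9.14] [-0.2   0.56  0.01]
81.8 22.77 [436.58 333.32  82.71] 33.11716474044735 [-3.43 -2.01 10.62] [-0.27  0.66 -0.04]
collar rel z 3.045738637194382 world 79.66793049322315
```

View pics/f2.png

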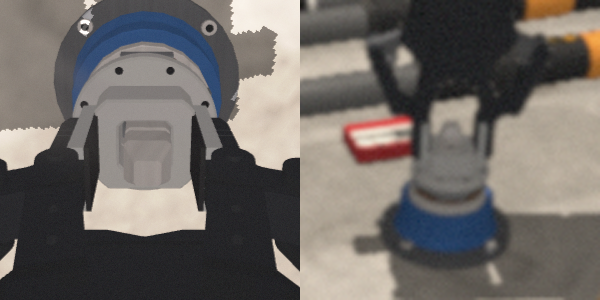

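Run:
```python
from rig import bot
from h import *
np.set_printoptions(precision=2,suppress=True)
for n in ('g3','f1'):
    c=load(n+'.npz'); P=cloud(c,c); L=(P-c['ee_pos'])@rot(c['tool_rot'])
    m=(abs(L[...,2]-3)<2.5)&(abs(L[...,0])<17)&(abs(L[...,1])<14)&(np.hypot(L[...,0],L[...,1])>13); q=L[m]
    A=np.c_[q[:,:2],np.ones(len(q))]; print(n,'collar',np.linalg.lstsq(A,q[:,2],rcond=None)[0],np.median(q[:,2]))
    f=L[(abs(L[...,2]-20)<4)&(L[...,0]>19)&(np.hypot(L[...,0],L[...,1])<29)]; print('flange',np.median(f[:,2]),len(f))
    t=L[(np.hypot(L[...,0],L[...,1])<5)&(L[...,2]<0)]; 
    if len(t): print('tip',np.sort(t[:,2])[[0,len(t)//10,len(t)//4,len(t)//2]],len(t), 'collar h',97-(np.median(q[:,2])-np.percentile(t[:,2],20)))
    t=P[(abs(P[...,2]-10)<4)&(np.hypot(P[...,0]-436.4,P[...,1]-333.1)<49)&(np.hypot(P[...,0]-436.4,P[...,1]-333.1)>41)]; print('stand flange z',np.median(t[:,2]) if len(t) else None)
    t=P[(abs(P[...,2])<3)]; print('bench',np.median(t[:,2]))
print(bot.read_state()['ft_force'],bot.read_state()['ee_pos'])
```

```text
g3 collar [ 0.   -0.    2.92] 2.9224078156359905
flange 19.009753062862597 2059
stand flange z 11.10000705584369
bench 1.0841227455824196
f1 collar [ 0.   -0.    3.05] 3.045738637194382
flange 19.123220254834642 2054
tip [-17.13 -16.06 -15.72 -15.31] 737 collar h 78.16355326003008
stand flange z 11.110941408961793
bench 1.129303487659712
[-2.73 -1.58 10.62] [436.54 333.3   82.67]
```

Run:
```python
from rig import bot
from h import *
np.set_printoptions(precision=2,suppress=True)
bot.servo_line((436.4,333.1,80.7),speed=20); bot.dwell(.6)
s=bot.read_state(); print(s['clock'],s['ee_pos'],s['ft_force'],s['grip_force'])
c,s=see(bot,'f3.npz'); P=cloud(c,s); L=(P-s['ee_pos'])@rot(s['tool_rot'])
m=(abs(L[...,2]-3)<2.5)&(abs(L[...,0])<17)&(abs(L[...,1])<14)&(np.hypot(L[...,0],L[...,1])>13); h=np.median(P[m][:,2])
t=L[(np.hypot(L[...,0],L[...,1])<5)&(L[...,2]<-8)]
print('collar',h-1.1, 97-(np.median(L[m][:,2])-np.percentile(t[:,2],20)))
bot.dwell(1); s=bot.read_state(); print(s['ee_pos'],s['ft_force'])
```

```text
23.7167 [436.54 333.34  81.66] [-3.31 -1.71 11.49] 104.85881567001343
collar 77.55719056616199 77.1636598127716
[436.53 333.32  81.64] [-3.52 -2.67 12.22]
```

```bash
python3 -c "
from rig import bot
print(bot.finish_job())"
```

```text
the job is handed in; nothing more can be done
None
```

The job is handed in: the separator and then the pressure plate are on the shaft, and the arm is holding the pack down about 8.2 mm by its depth-camera and arm-position readings, so the groove stands clear above the collar; the lighter force reading suggests nearer 7 mm, still clear of the groove and well short of the 15 mm stop.

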